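Uncouple the hand plug from the bench air manifold and rack it

ROBOT

A 6-joint arm with a two-finger parallel gripper is mounted at the origin on a cart in front of the work surface, level with it; the furniture and walls round the work are solid. World frame = base frame: x ahead of the robot, y to its left, z up, the work surface at z = 0. Lengths are in m, angles in rad, forces in N, time in s.
With the tool pointing down it reaches from about 0.35 to 0.775 m from the base axis. Payload 7.3 kg.
Tool frame: the origin (TCP) lies on the centre line of the jaws, within the pads' length; the fingertips stand 17 mm ahead of it and the grasp point (between the pads) lies 2 mm behind it (robot.tcp_to_tips is the distance from the TCP to the fingertips, in m); z points along the fingers, y is the line along which they close (so a half turn about z gives the same grasp; the last joint's range is limited). The gripper opens to 92 mm and grips with 3 to 60 N. Pads are 19 mm wide; open, the fingers measure 130 mm over their backs; the gripper's body (75 mm by 190 mm) begins 47 mm behind the grasp point.
Start: joints at [-0.146, 0.342, 1.524, -0, 1.275, -0.146], TCP at [0.525, 0, 0.22] pointing down, gripper open.
Joint ranges: [-2.53, 2.53], [-0.77, 2.02], [0.04, 2.7], [-1, 4.14], [0.28, 2.66], [-3.11, 3.11]. Speed limits (rad/s): [2.57, 2.57, 3.14, 3.14, 3.14, 3.14].

INTERFACE

Orientations are given as [roll, pitch, yaw] about the fixed x, y, z axes, in that order (R = Rz(yaw) Ry(pitch) Rx(roll)).
In Python, from cell import robot gives the robot as it stands. The module is installed in compiled form; this text tells all that it offers.
- The arm moves only by the tool carry_out, never from a script. Its argument "commands" is a list of rows, each a list of 3 entries, a list of its own where there are three numbers: the shift along the tool's x, y, z in m, then the turn about the tool's z in rad, then the opening, from 0 (shut) to 1 (fully open). In form: [[[dx, dy, dz], yaw, claw], ...]. A call has 1 to 20 rows; each row shifts and turns the commanded pose from where the row before left it, along the tool's axes as they then stand; what a row does not reach is not made up. A row lasts 1/8 s, in which the tool goes at most 62.5 mm and 10.7 degrees, less where a joint would pass 70% of its speed; a pose out of reach is approached as far as the arm can. A call is refused whole if a number of a shift passes 0.0625 or a number of a turn 0.188, either way. A call with a gripper value outside its range is refused whole. The fingers move at their own pace and stop on an object; "newtons" is the grip in N (left out, the last holds). Time passes only in rows, so rows that do not move let the fingers close. It gives the time, the measured TCP pose, the force, the opening and the grip force at its end, in the units of the state.
- robot.observe(): the state, without advancing time (a new reading comes with each control period).
- robot.read_camera(name): name is "scene" or "side" or "wrist"; returns a dict with "pixels" (400x640x3 uint8, red, green, blue), "fx", "fy", "cx", "cy" (pixels), "view" (4x4, takes a point from world to camera coordinates); the wrist camera has in their place "T_tool_cam" (4x4, takes a point from camera to tool coordinates, whose origin is the TCP and whose axes are the flange's). Camera axes: x right, y up, looking along -z (the intrinsics and any distortion apply to the point x, -y, -z); pixel columns grow to the right and rows downward; lengths in m; the calibration is good to about 2 mm. The wrist camera is an equidistant fisheye: a pixel r from the principal point sees the ray r / f radians off the axis. A picture is of the moment at which its call begins: read the wrist's pose just before it. There is no depth.
- robot.hand_in(): hands the job in; it is judged then, once.
Trained networks look in a picture, given as the dict that the camera call returned (one of the last four; its "shot" number tells which), for a name from the list of things; names that differ only in an ending like _2 or _b are one class to them, and where a whole thing is asked for, a point or a joint stands for the part that bears it (a point fixed in the world has none). Each returns a list of dicts, best first, with "p" (0 to 1); they miss things now and then, are a little off and sometimes report something else, mostly with a low value. They report only what shows in the picture. A call takes as long as a camera call.
- robot.find_in(picture, name): "at" ([column, row] in pixels, amid what is visible of it).
- robot.tip_of(picture, name): "at" ([column, row] in pixels: a listed point, or the origin of a listed thing).
The state is a dict: "time": time; "qpos": joint angles; "qvel": joint speeds; "joint_efforts": joint torques, N m; "tool_pos": TCP position; "tool_rot": TCP orientation; "contact_force": force on the tool from outside, world axes, zero at the start; "torque": the same for the moment, N m; "opening": finger opening in m; "grip_force": force on a finger pad.
Only numpy, scipy, OpenCV 4.12 (cv2) and the standard library are available. Lean on these libraries where they do the work, as an engineer would, in place of code of your own. Each camera call takes 0.05 s, during which the arm holds its last target. There are 200 camera calls.

TASK

Free the outlet of the bench air manifold that is closed by the tall round plug: push that coupling's sprung sleeve straight down, gently and no farther than it goes, until the plug pops up, then draw the plug straight out so that the sleeve snaps forward. Park the plug upright in the empty hole of the wooden rack, lowering it gently until its head sits on the wood before you let go. Leave the low hexagonal plug coupled and the things lying about where they are.

Things in the scene. Friction and masses are not known exactly. Their poses are not given: they have to be found in the camera images.
- manifold: Air manifold on a wooden board, screwed to the bench. Grey metal block on a steel foot plate 84 x 184 mm, top face 44 mm above its origin; pressure gauge on its front (-x) face, open inlet nipple on its +y end. On top two upright couplings, 42 mm to either side of the origin along its y axis, screwed in to different heights. Origin: centre of the foot plate's underside; z up. Cannot move.
- sleeve_tall (a joint): Sleeve of the coupling that holds the tall plug: steel collar, top flange 54 mm in diameter, 6 mm thick, its flat top a ring 28 to 54 mm in diameter round the plug. 0 = forward (up, locked); slides straight down to 0.0074 m, a solid stop. Spring 7 N at 0, 11.6 N at 0.0074. At about 0.0066 the lock frees the plug, which pops up. Never press it with more than 15 N.
- sleeve_hex (a joint): The like sleeve of the coupling that holds the hexagonal plug; stays forward (0).
- tall_plug: The plug to remove: brass, 64 mm long, 0.12 kg; head a round knurled grip 22 mm in diameter, z = 28 to 64 mm; below it a shank 15 mm in diameter. Origin: centre of the shank's tip; z up. Locked, the sleeve's top is at its z = 31 mm. Freed, a spring lifts it 7 mm; then, lightly held (0.5 mm play), the lock rests on its shank and keeps the sleeve part back until it is lifted out (25 mm).
- hex_plug: The other plug: same brass shank, but a low hexagonal head 22 mm across and 14 mm tall. It stands locked in the other coupling and stays there. Origin: centre of the shank's tip; z up.
- rack: Wooden rack that cannot move: block 58 x 150 mm with three holes 44 mm apart along its y axis; the middle one and the one at the -y end hold spare brass hose fittings 28 mm tall. Origin: below the middle hole, 44 mm under the top face; z up. Its top is 38 to 44 mm above the bench. It must not be pressed through the plug with more than 25 N.
- rack_hole (a point): Centre of the mouth of the rack's empty hole (the one at its +y end), at the block's top face. Round, vertical, 18 mm in diameter, 34 mm deep: a seated plug hangs by its head, with its tip 28 mm below this point.
- mallet: Wooden mallet lying on the bench, 116 x 276 x 66 mm; bystander, origin under its centre.
- folding_rule: Folded yellow rule lying on the bench, 36 x 201 x 4 mm; bystander, origin under its centre.
- spirit_level: Wooden spirit level standing on the bench, 27 x 257 x 49 mm; bystander, origin under its centre.
- pencil: Pencil lying on the bench, 143 mm long; bystander, origin under its centre.

How it is judged:
By the outcome, as a careful person would: the job done as asked, in the order asked, and still so for the second after the job is handed in, with the robot touching nothing.
It also fails if it takes over 69 s, if anything falls off the work surface, if the arm or the gripper's body presses on something with over 40 N, if the wrist force passes 120 N, or if a joint passes its speed limit or range.

## Working session

There is one attempt and no reset: what is moved stays moved. The work goes in short steps, Python scripts to look and compute and a tool call to move; the robot and the scene stay as the last step left them, time stands still between calls to the robot, and variables do not carry over. Pictures are saved under pics/ and viewed, at most 10 in all, crops included, and the job is handed in when it is done.

Besides the shell and the picture viewer there is one more tool, called as a command line: name --argument value ..., lists and objects as JSON in quotes. carry_out: Moves the arm, as the interface text tells. Its arguments: {"type":"object","properties":{"commands":{"type":"array"},"newtons":{"type":"number"}},"required":["commands"]}

```bash
mkdir -p pics
cat > h.py <<'E'
import numpy as np, cv2
from cell import robot
from scipy.spatial.transform import Rotation as R
def save(p,n): cv2.imwrite(f'pics/{n}.png',cv2.cvtColor(p['pixels'],cv2.COLOR_RGB2BGR))
def ray(p,uv,st=None):
    a=(uv[0]-p['cx'])/p['fx']; b=(uv[1]-p['cy'])/p['fy']
    if 'view' in p:
        T=np.linalg.inv(p['view']); d=np.array([a,-b,-1])
    else:
        t=np.hypot(a,b); s=np.sin(t)/t if t>1e-9 else 1
        d=np.array([a*s,-b*s,-np.cos(t)])
        W=np.eye(4); W[:3,:3]=R.from_euler('xyz',st['tool_rot']).as_matrix(); W[:3,3]=st['tool_pos']
        T=W@p['T_tool_cam']
    d=T[:3,:3]@d
    return T[:3,3],d/np.linalg.norm(d)
def atz(p,uv,z,st=None):
    o,d=ray(p,uv,st); return o+d*(z-o[2])/d[2]
def tri(rs):
    A=sum(np.eye(3)-np.outer(d,d) for o,d in rs); b=sum((np.eye(3)-np.outer(d,d))@o for o,d in rs)
    x=np.linalg.solve(A,b); return x,[round(float(np.linalg.norm(np.cross(x-o,d))),4) for o,d in rs]
E
cat > a.py <<'E'
from h import *
st=robot.observe(); print(st)
P={n:robot.read_camera(n) for n in('scene','side','wrist')}
for n in P: save(P[n],n+'0')
print({k:v for k,v in P['wrist'].items() if k!='pixels'})
for t in('manifold','tall_plug','hex_plug','rack','rack_hole','sleeve_tall'):
    rs=[]
    for n in P:
        f=robot.tip_of(P[n],t)[:2]; g=robot.find_in(P[n],t)[:2] if t!='rack_hole' else []
        print(t,n,'tip',[(np.round(x['at']).tolist(),round(x['p'],2)) for x in f],'find',[(np.round(x['at']).tolist(),round(x['p'],2)) for x in g])
        if f and f[0]['p']>.3: rs.append(ray(P[n],f[0]['at'],st))
    if len(rs)>1: print('   ',tri(rs))
E
python3 a.py
```

```text
{'time': 0.0, 'qpos': array([-1.46016345e-01,  3.42704274e-01,  1.52498602e+00, -1.55467327e-05,
        1.27538284e+00, -1.46009327e-01]), 'qvel': array([ 0.00038119, -0.00032688, -0.00140834, -0.00165923,  0.00094556,
       -0.00181828]), 'joint_efforts': array([ 7.61924657e-04, -4.31245601e+01, -2.44219762e+01,  7.17750052e-02,
        5.59406646e-02, -1.04314388e-04]), 'tool_pos': array([5.24601358e-01, 6.74203241e-05, 2.19365355e-01]), 'tool_rot': array([-3.14012576e+00, -2.00689179e-04,  1.57079370e+00]), 'contact_force': array([ 0.04871752,  0.58023167, -0.55637666]), 'torque': array([-0.03583339, -0.01117744, -0.00943198]), 'grip_force': 0.0, 'opening': 0.09170529583972169}
{'fx': 309.70691628693146, 'fy': 309.70691628693146, 'cx': 324.92402400796817, 'cy': 193.74377663314417, 'T_tool_cam': array([[ 5.79732438e-04,  9.64486262e-01,  2.64132379e-01,
         7.07987126e-02],
       [ 9.99999810e-01, -5.03283858e-04, -3.57101090e-04,
         3.21090464e-04],
       [-2.11485533e-04,  2.64132536e-01, -9.64486370e-01,
        -1.63812853e-01],
       [ 0.00000000e+00,  0.000000
[... 1057 characters left out ...]
.79)]
rack wrist tip [([309.0, 275.0], 0.71)] find [([304.0, 281.0], 0.75), ([357.0, 3.0], 0.24)]
    (array([ 0.49786275, -0.16978736, -0.01353947]), [0.0077, 0.0077])
rack_hole scene tip [([414.0, 177.0], 0.81)] find []
rack_hole side tip [([315.0, 288.0], 0.83)] find []
rack_hole wrist tip [([308.0, 264.0], 0.97)] find []
    (array([ 0.49993418, -0.1137674 ,  0.04247111]), [0.0035, 0.0014, 0.0037])Traceback (most recent call last):
  File "a.py", line 9, in <module>
    f=robot.tip_of(P[n],t)[:2]; g=robot.find_in(P[n],t)[:2] if t!='rack_hole' else []
      ~~~~~~~~~~~~^^^^^^^^
ValueError: it knows: folding_rule, hex_plug, mallet, manifold, pencil, rack, rack_hole, spirit_level, tall_plug
```

View pics/scene0.png

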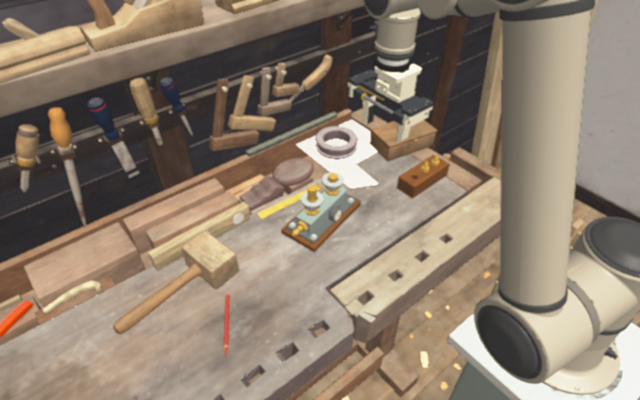

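View pics/wrist0.png

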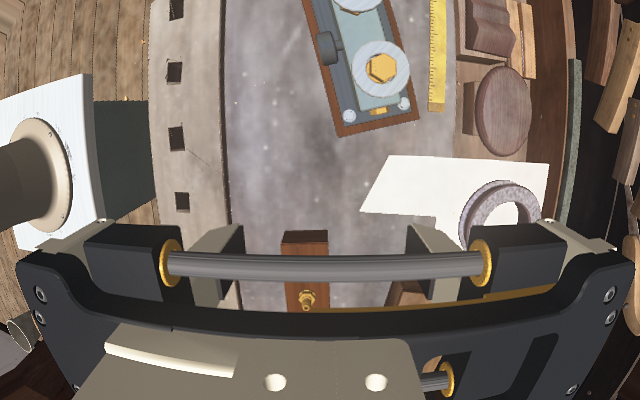

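View pics/side0.png

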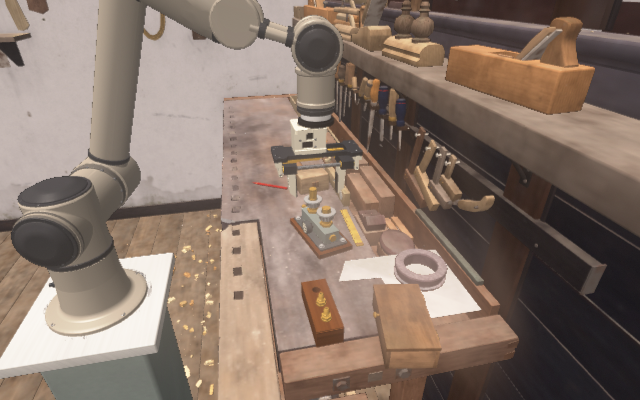

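The scene view has the tall plug at (312,192), the hex plug at (333,182) and the rack's empty hole at (414,177). The wrist view shows the hex coupling at (382,67) and the rack below the jaws. In the side view the tall plug is at (313,192), nearer the far end. I'll move closer to the manifold and look again.

carry_out --commands '[[[0.03,0.008,0],0,1],[[0.03,0.008,0],0,1],[[0.03,0.008,0],0,1],[[0.01,0.006,0],0,1],[[0,0,0],0,1],[[0,0,0],0,1]]' --newtons 20

```text
time: 2.25
tool_pos: [0.5549, 0.0991, 0.2199]
tool_rot: [-3.141, 0.0, 1.57]
contact_force: [0.2, 0.6, 0.3]
opening: 0.0918
grip_force: 0.0
```

```bash
cat > b.py <<'E'
from h import *
import sys
st=robot.observe(); print(st['tool_pos'],st['tool_rot'],st['contact_force'])
P={n:robot.read_camera(n) for n in('scene','side','wrist')}
save(P['wrist'],'wrist1')
for t in('manifold','tall_plug','hex_plug'):
    rs=[];rf=[]
    for n in P:
        f=robot.tip_of(P[n],t)[:2]; g=robot.find_in(P[n],t)[:2]
        print(t,n,'tip',[(np.round(x['at']).tolist(),round(x['p'],2)) for x in f],'find',[(np.round(x['at']).tolist(),round(x['p'],2)) for x in g])
        if f and f[0]['p']>.3: rs.append(ray(P[n],f[0]['at'],st))
        if g and g[0]['p']>.3: rf.append(ray(P[n],g[0]['at'],st))
    for r in (rs,rf):
        if len(r)>1: print('   ',tri(r))
E
python3 b.py
```

```text
[0.55485902 0.09906491 0.21994399] [-3.14126758e+00  4.34501753e-04  1.57003875e+00] [0.23929757 0.55100589 0.28459005]
manifold scene tip [([322.0, 212.0], 0.78)] find [([316.0, 221.0], 0.9)]
manifold side tip [([320.0, 229.0], 0.91)] find [([319.0, 236.0], 0.66), ([321.0, 218.0], 0.42)]
manifold wrist tip [([334.0, 126.0], 0.67)] find [([328.0, 126.0], 0.61)]
    (array([0.56667121, 0.1512952 , 0.02147518]), [0.0026, 0.0032, 0.0009])
    (array([ 0.56567898,  0.15797353, -0.00796812]), [0.009, 0.0014, 0.0098])
tall_plug scene tip [([310.0, 207.0], 0.59)] find [([311.0, 194.0], 0.64)]
tall_plug side tip [([316.0, 210.0], 0.55)] find [([315.0, 194.0], 0.48), ([320.0, 237.0], 0.19)]
tall_plug wrist tip [([325.0, 90.0], 0.78)] find [([325.0, 82.0], 0.81)]
    (array([0.55998114, 0.19063244, 0.06682578]), [0.0013, 0.0039, 0.0048])
    (array([0.55668159, 0.19353426, 0.1163611 ]), [0.0035, 0.0047, 0.0022])
hex_plug scene tip [([179.0, 297.0], 0.58), ([292.0, 200.0], 0.4)] find [([311.0, 193.0], 0.45), ([227.0, 332.0], 0.38)]
hex_plug side tip [([324.0, 217.0], 0.5)] find [([325.0, 209.0], 0.38)]
hex_plug wrist tip [([343.0, 171.0], 0.62)] find [([349.0, 177.0], 0.58)]
    (array([ 0.59893715,  0.31230325, -0.01779705]), [0.2272, 0.0242, 0.2178])
    (array([0.58281758, 0.1378653 , 0.08913976]), [0.0299, 0.0073, 0.0315])
```

View pics/wrist1.png

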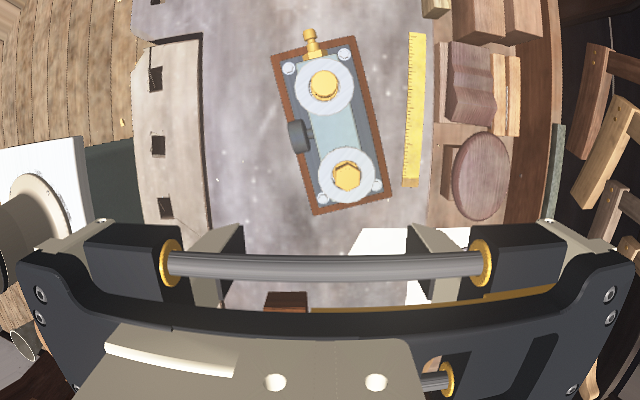

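The wrist view shows the tall plug's head at about (324,82) and its flange ring, cols 295–353, centred at (324,87). The hex plug is at (347,176) and the gauge is at left.

```bash
cat > c.py <<'E'
from h import *
st=robot.observe(); p=robot.read_camera('wrist')
print('dist',ray(p,(324,87),st))
for z in(.09,.1,.11): print(z,atz(p,(324,87),z,st), np.linalg.norm(atz(p,(295,87),z,st)-atz(p,(353,87),z,st)), atz(p,(347,176),z-.01,st))
g=cv2.cvtColor(p['pixels'],cv2.COLOR_RGB2BGR)[20:220,240:420]
cv2.imwrite('pics/crop1.png',cv2.resize(g,None,fx=3,fy=3,interpolation=cv2.INTER_CUBIC))
E
python3 c.py
```

```text
dist (array([0.55531689, 0.17086098, 0.38385588]), array([-0.00266725,  0.07726472, -0.99700705]))
0.09 [0.55453075 0.19363383 0.09      ] 0.05426348771511236 [0.57762382 0.10613217 0.08      ]
0.1 [0.5545575  0.19285887 0.1       ] 0.05241688565023031 [0.57688969 0.10826242 0.09      ]
0.11 [0.55458425 0.1920839  0.11      ] 0.05057028358534803 [0.57615556 0.11039267 0.1       ]
```

View pics/crop1.png

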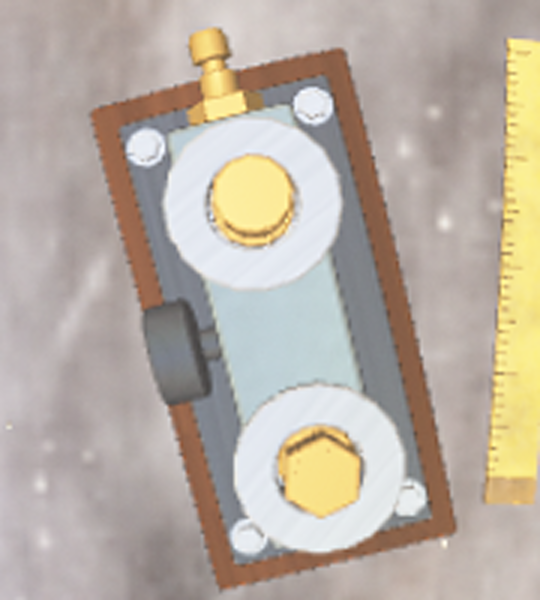

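carry_out --commands '[[[0.03,0,0],0,0.42],[[0.03,0,0],0,0.42],[[0.025,0,0],0,0.42],[[0.0085,0,0.01],0,0.42],[[0,0,0.02],0,0.42],[[0,0,0],0,0.42],[[0,0,0],0,0.42]]'

```text
time: 4.22
tool_pos: [0.5553, 0.193, 0.1903]
tool_rot: [3.141, 0.0, 1.57]
contact_force: [-0.3, -0.1, -0.1]
opening: 0.0389
grip_force: 0.0
```

```bash
cat > d.py <<'E'
from h import *
st=robot.observe(); print(st['tool_pos'],st['opening'])
P={n:robot.read_camera(n) for n in('scene','side','wrist')}
def crop(n,u,v,w,h,k): 
    g=cv2.cvtColor(P[n]['pixels'],cv2.COLOR_RGB2BGR)[v:v+h,u:u+w]; return cv2.resize(g,(w*k,h*k),interpolation=cv2.INTER_CUBIC)
a=crop('scene',265,120,100,120,4);b=crop('side',265,120,100,120,4)
c=np.hstack([a,b]); cv2.imwrite('pics/fix2.png',c); save(P['wrist'],'wrist2')
E
python3 d.py
```

```text
[0.55530776 0.1930235  0.19034712] 0.03890755598776721
```

View pics/wrist2.png

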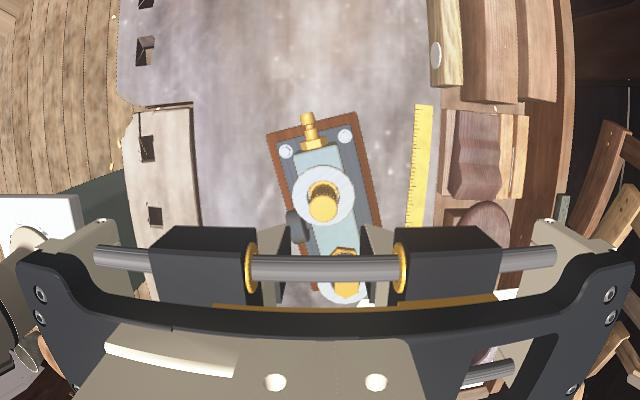

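The head, at (323,207), is centred between the fingers, and the flange is at (323,196). I'll descend to just above the flange.

carry_out --commands '[[[-0.001,-0.001,0.02],0,0.38],[[0,0,0.02],0,0.38],[[0,0,0.015],0,0.38],[[0,0,0.005],0,0.38],[[0,0,0],0,0.38],[[0,0,0],0,0.38]]'

```text
time: 5.12
tool_pos: [0.5545, 0.1926, 0.1308]
tool_rot: [3.14, -0.0, 1.571]
contact_force: [0.6, 0.9, -0.5]
opening: 0.0351
grip_force: 0.0
```

carry_out --commands '[[[0,0,0.002],0,0.38],[[0,0,0.002],0,0.38],[[0,0,0.0],0,0.38]]'

```text
time: 5.5
tool_pos: [0.5539, 0.1925, 0.1259]
tool_rot: [-3.141, 0.0, 1.571]
contact_force: [-0.2, -0.1, 0.3]
opening: 0.0346
grip_force: 0.0
```

carry_out --commands '[[[0,0,0.001],0,0.38],[[0,0,0.001],0,0.38],[[0,0,0.0],0,0.38]]'

```text
time: 5.88
tool_pos: [0.554, 0.1925, 0.1239]
tool_rot: [-3.141, 0.0, 1.571]
contact_force: [0.0, 0.8, 0.7]
opening: 0.0349
grip_force: 0.0
```

carry_out --commands '[[[0,0,0.001],0,0.38],[[0,0,0.001],0,0.38],[[0,0,0.0],0,0.38]]'

```text
time: 6.25
tool_pos: [0.554, 0.1925, 0.1219]
tool_rot: [-3.141, 0.0, 1.571]
contact_force: [-1.0, -0.7, -0.6]
opening: 0.0352
grip_force: 0.0
```

carry_out --commands '[[[0,0,0.001],0,0.38],[[0,0,0.001],0,0.38],[[0,0,0.0],0,0.38]]'

```text
time: 6.62
tool_pos: [0.554, 0.1925, 0.1199]
tool_rot: [-3.141, 0.0, 1.571]
contact_force: [0.2, 0.3, -0.2]
opening: 0.0352
grip_force: 0.0
```

carry_out --commands '[[[0,0,0.001],0,0.38],[[0,0,0.001],0,0.38],[[0,0,0.0],0,0.38]]'

```text
time: 7.0
tool_pos: [0.5539, 0.1925, 0.1179]
tool_rot: [-3.141, 0.0, 1.571]
contact_force: [0.3, 0.9, -0.2]
opening: 0.0348
grip_force: 0.0
```

carry_out --commands '[[[0,0,0.001],0,0.38],[[0,0,0.001],0,0.38],[[0,0,0.0],0,0.38]]'

```text
time: 7.38
tool_pos: [0.554, 0.1925, 0.1159]
tool_rot: [-3.141, 0.0, 1.571]
contact_force: [-0.2, 1.0, 0.0]
opening: 0.0349
grip_force: 0.0
```

carry_out --commands '[[[0,0,0.001],0,0.38],[[0,0,0.001],0,0.38],[[0,0,0.0],0,0.38]]'

```text
time: 7.75
tool_pos: [0.554, 0.1925, 0.1139]
tool_rot: [-3.141, 0.0, 1.571]
contact_force: [0.5, -0.3, 0.6]
opening: 0.0346
grip_force: 0.0
```

carry_out --commands '[[[0,0,0.001],0,0.38],[[0,0,0.001],0,0.38],[[0,0,0.0],0,0.38]]'

```text
time: 8.12
tool_pos: [0.554, 0.1925, 0.1119]
tool_rot: [-3.141, 0.0, 1.571]
contact_force: [-0.6, 0.2, 0.1]
opening: 0.0347
grip_force: 0.0
```

carry_out --commands '[[[0,0,0.001],0,0.38],[[0,0,0.001],0,0.38],[[0,0,0.0],0,0.38]]'

```text
time: 8.5
tool_pos: [0.554, 0.1925, 0.1099]
tool_rot: [-3.141, 0.0, 1.571]
contact_force: [-0.7, 0.8, 0.3]
opening: 0.0352
grip_force: 0.0
```

```bash
python3 d.py
```

```text
[0.55395885 0.19249781 0.10992536] 0.035206378442074325
```

View pics/fix2.png

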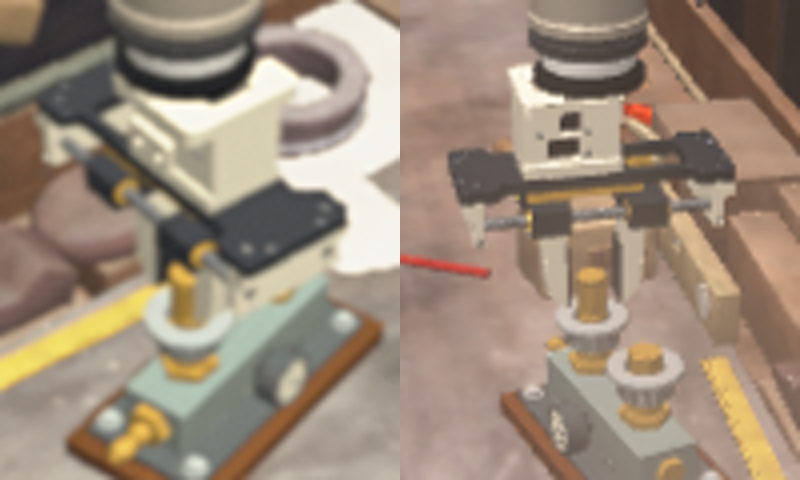

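Both crops (scene left, side right) show the head between the fingers, with the tips almost on the flange. The side crop has them at about (548,300) and (625,300). I'll continue in 1 mm steps.

carry_out --commands '[[[0,0,0.001],0,0.38],[[0,0,0.0],0,0.38]]'

```text
time: 8.9
tool_pos: [0.554, 0.1925, 0.1089]
tool_rot: [-3.141, 0.0, 1.571]
contact_force: [-0.3, 0.4, 1.0]
opening: 0.0347
grip_force: 0.0
```

carry_out --commands '[[[0,0,0.001],0,0.38],[[0,0,0.0],0,0.38]]'

```text
time: 9.15
tool_pos: [0.554, 0.1925, 0.1079]
tool_rot: [-3.142, 0.0, 1.571]
contact_force: [-0.5, 0.1, -0.5]
opening: 0.0354
grip_force: 0.0
```

carry_out --commands '[[[0,0,0.001],0,0.38],[[0,0,0.0],0,0.38]]'

```text
time: 9.4
tool_pos: [0.554, 0.1925, 0.1069]
tool_rot: [-3.142, 0.0, 1.571]
contact_force: [0.1, -0.1, 0.1]
opening: 0.0352
grip_force: 0.0
```

carry_out --commands '[[[0,0,0.001],0,0.38],[[0,0,0.0],0,0.38]]'

```text
time: 9.65
tool_pos: [0.554, 0.1925, 0.1059]
tool_rot: [-3.141, 0.0, 1.571]
contact_force: [0.3, -0.4, -0.2]
opening: 0.0353
grip_force: 0.0
```

carry_out --commands '[[[0,0,0.001],0,0.38],[[0,0,0.0],0,0.38]]'

```text
time: 9.9
tool_pos: [0.554, 0.1925, 0.105]
tool_rot: [-3.142, 0.0, 1.571]
contact_force: [-0.1, -0.4, 0.7]
opening: 0.035
grip_force: 0.0
```

carry_out --commands '[[[0,0,0.001],0,0.38],[[0,0,0.0],0,0.38]]'

```text
time: 10.15
tool_pos: [0.554, 0.1925, 0.104]
tool_rot: [-3.142, 0.0, 1.571]
contact_force: [0.5, -0.7, 0.0]
opening: 0.0356
grip_force: 0.0
```

carry_out --commands '[[[0,0,0.001],0,0.38],[[0,0,0.0],0,0.38]]'

```text
time: 10.4
tool_pos: [0.554, 0.1925, 0.1029]
tool_rot: [-3.141, 0.0, 1.571]
contact_force: [0.4, -0.5, -0.6]
opening: 0.0351
grip_force: 0.0
```

carry_out --commands '[[[0,0,0.001],0,0.38],[[0,0,0.0],0,0.38]]'

```text
time: 10.65
tool_pos: [0.554, 0.1925, 0.1019]
tool_rot: [-3.142, 0.0, 1.571]
contact_force: [-0.5, -0.7, -0.8]
opening: 0.0349
grip_force: 0.0
```

carry_out --commands '[[[0,0,0.001],0,0.38],[[0,0,0.0],0,0.38]]'

```text
time: 10.9
tool_pos: [0.554, 0.1925, 0.1009]
tool_rot: [-3.141, 0.0, 1.571]
contact_force: [-0.2, 0.4, 0.1]
opening: 0.0349
grip_force: 0.0
```

```bash
cat > e.py <<'E'
from h import *
a=robot.read_camera('scene');b=robot.read_camera('side')
print('flange',tri([ray(a,(311.7,198.5)),ray(b,(313,198.5))]))
print('head top',tri([ray(a,(310.5,187.5)),ray(b,(313,188))]))
def pj(p,x):
    c=p['view']@np.r_[x,1]; return p['cx']+p['fx']*c[0]/-c[2], p['cy']+p['fy']*c[1]/c[2]
for z in (.08,.09,.1): print(z,pj(a,[.554,.1925,z]),pj(b,[.554,.1925,z]))
for p,n in((a,'scene'),(b,'side')):
    g=cv2.cvtColor(p['pixels'],cv2.COLOR_RGB2BGR)[170:220,285:345]
    cv2.imwrite(f'pics/z{n}.png',g)
g=np.hstack([cv2.resize(cv2.imread(f'pics/z{n}.png'),(400,333),interpolation=cv2.INTER_CUBIC) for n in('scene','side')])
cv2.imwrite('pics/zz.png',g)
E
python3 e.py
```

```text
flange (array([0.55467874, 0.19222365, 0.1022777 ]), [0.0018, 0.0018])
head top (array([0.55587399, 0.19381079, 0.13634285]), [0.001, 0.001])
0.08 (np.float64(311.3850365590366), np.float64(204.905138154836)) (np.float64(312.3534437702445), np.float64(205.49956053692935))
0.09 (np.float64(311.34779056572035), np.float64(201.87978966737063)) (np.float64(312.32348750620105), np.float64(202.54818713537816))
0.1 (np.float64(311.3100568370551), np.float64(198.81482431728526)) (np.float64(312.2932607986995), np.float64(199.57016890162055))
```

View pics/zz.png

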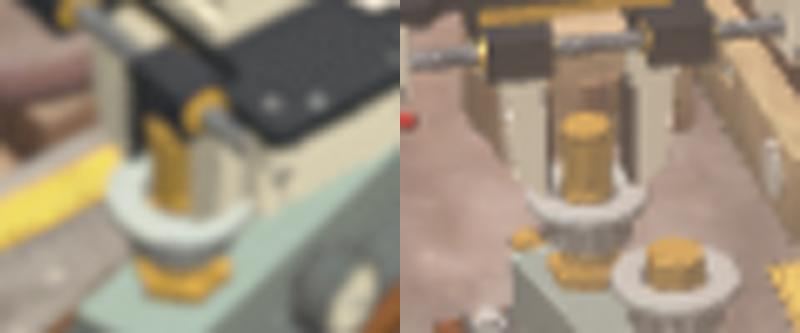

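```bash
cat >> e.py <<'E'
print(robot.tcp_to_tips)
for n,x in (('L tip in',-.0175),('R tip in',.0175),('R tip out',.0365)):
  for z in(.084,.094): print(n,z,[np.round((np.array(pj(p,[.554+x,.183,z]))-[285,170])*6.667) for p in(a,b)])
for y in(-.027,.027): print('flange y edge',y,[[np.round((np.array(pj(p,[.554,.1925+y,z]))-[285,170])*6.667) for p in(a,b)] for z in(.085,.095,.1)])
E
python3 e.py|tail -6
```

```text
R tip in 0.084 [array([167., 187.]), array([226., 235.])]
R tip in 0.094 [array([166., 167.]), array([226., 215.])]
R tip out 0.084 [array([135., 160.]), array([268., 231.])]
R tip out 0.094 [array([134., 140.]), array([268., 211.])]
flange y edge -0.027 [[array([234., 190.]), array([195., 257.])], [array([234., 170.]), array([194., 237.])], [array([235., 160.]), array([194., 227.])]]
flange y edge 0.027 [[array([116., 256.]), array([170., 197.])], [array([115., 235.]), array([170., 178.])], [array([115., 225.]), array([170., 168.])]]
```

```bash
python3 e.py|sed -n 6,8p; python3 -c "
from cell import robot
s=robot.observe();print(s['tool_pos'],s['qpos'],s['contact_force'],s['joint_efforts'],s['torque'])"
```

```text
0.017
L tip in 0.084 [array([227., 240.]), array([147., 244.])]
L tip in 0.094 [array([227., 219.]), array([147., 224.])]
[0.55405509 0.19251866 0.10105092] [ 2.03820150e-01  5.66529428e-01  1.50873393e+00 -4.82147070e-05
  1.06622239e+00  2.03814265e-01] [-0.50175887 -0.29264194  0.40008213] [-5.30616435e-04 -5.15429556e+01 -2.16845834e+01  7.58695859e-02
  1.95701950e-02  5.58946894e-06] [0.02504202 0.01673263 0.04073212]
```

The crops put the flange at about z=0.10 and the tips just above or on it, at about (545,190) and (635,190) in the side crop. There is still no force, so I'll go on in small steps guided by force.

carry_out --commands '[[[0,0,0.001],0,0.38],[[0,0,0.0],0,0.38]]'

```text
time: 11.45
tool_pos: [0.5539, 0.1925, 0.0999]
tool_rot: [-3.141, 0.0, 1.571]
contact_force: [0.2, 0.6, -0.9]
opening: 0.0354
grip_force: 0.0
```

carry_out --commands '[[[0,0,0.001],0,0.38],[[0,0,0.0],0,0.38]]'

```text
time: 11.7
tool_pos: [0.554, 0.1925, 0.0989]
tool_rot: [-3.142, 0.0, 1.571]
contact_force: [0.7, -0.5, 0.1]
opening: 0.0349
grip_force: 0.0
```

carry_out --commands '[[[0,0,0.001],0,0.38],[[0,0,0.0],0,0.38]]'

```text
time: 11.95
tool_pos: [0.554, 0.1925, 0.098]
tool_rot: [-3.142, 0.0, 1.571]
contact_force: [0.1, -0.8, 0.2]
opening: 0.0347
grip_force: 0.0
```

carry_out --commands '[[[0,0,0.001],0,0.38],[[0,0,0.0],0,0.38]]'

```text
time: 12.2
tool_pos: [0.5541, 0.1925, 0.0971]
tool_rot: [3.141, -0.0, 1.571]
contact_force: [-0.0, -0.3, 1.1]
opening: 0.0348
grip_force: 0.6
```

carry_out --commands '[[[0,0,0.001],0,0.38],[[0,0,0.0],0,0.38]]'

```text
time: 12.45
tool_pos: [0.5541, 0.1926, 0.0969]
tool_rot: [3.141, -0.0, 1.571]
contact_force: [-2.1, -0.9, 6.4]
opening: 0.0348
grip_force: 3.1
```

carry_out --commands '[[[0,0,0.001],0,0.38],[[0,0,0.0],0,0.38]]'

```text
time: 12.7
tool_pos: [0.5541, 0.1926, 0.096]
tool_rot: [3.141, -0.0, 1.571]
contact_force: [-3.1, 0.3, 8.3]
opening: 0.0346
grip_force: 3.7
```

carry_out --commands '[[[0,0,0.001],0,0.38],[[0,0,0.0],0,0.38]]'

```text
time: 12.95
tool_pos: [0.5542, 0.1926, 0.0951]
tool_rot: [3.141, -0.0, 1.571]
contact_force: [-2.7, -0.8, 7.9]
opening: 0.0349
grip_force: 4.0
```

carry_out --commands '[[[0,0,0.001],0,0.38],[[0,0,0.0],0,0.38]]'

```text
time: 13.2
tool_pos: [0.5542, 0.1926, 0.0942]
tool_rot: [3.141, -0.0, 1.571]
contact_force: [-3.1, -1.1, 8.3]
opening: 0.0345
grip_force: 4.3
```

carry_out --commands '[[[0,0,0.001],0,0.38],[[0,0,0.001],0,0.38],[[0,0,0.0],0,0.38]]'

```text
time: 13.58
tool_pos: [0.5542, 0.1926, 0.0924]
tool_rot: [3.14, -0.0, 1.571]
contact_force: [-3.2, -1.6, 9.7]
opening: 0.0349
grip_force: 4.8
```

carry_out --commands '[[[0,0,0.001],0,0.38],[[0,0,0.0],0,0.38]]'

```text
time: 13.82
tool_pos: [0.5541, 0.1926, 0.0911]
tool_rot: [3.141, -0.0, 1.571]
contact_force: [-1.8, -1.1, 5.4]
opening: 0.0352
grip_force: 3.2
```

carry_out --commands '[[[0,0,0.0006],0,0.38],[[0,0,0.0],0,0.38]]'

```text
time: 14.08
tool_pos: [0.5542, 0.1926, 0.0907]
tool_rot: [3.141, -0.0, 1.571]
contact_force: [-3.2, -0.0, 9.7]
opening: 0.0349
grip_force: 4.7
```

```bash
python3 e.py >/dev/null
cat > f.py <<'E'
from h import *
st=robot.observe()
for n in('scene','side'):
    p=robot.read_camera(n); print(n,[(np.round(x['at'],1).tolist(),round(x['p'],2)) for f in(robot.tip_of,robot.find_in) for x in f(p,'tall_plug')[:1]])
E
python3 f.py
```

```text
scene [([310.2, 203.0], 0.41), ([309.3, 198.9], 0.41)]
side [([314.4, 204.5], 0.69)]
```

View pics/zz.png

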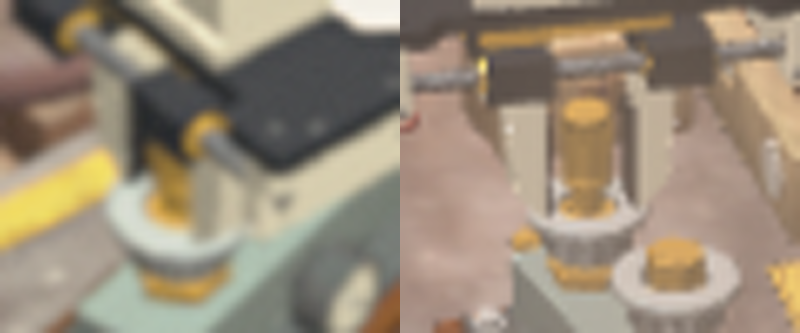

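The plug has popped: its head top went from crop row 122 to 105 in the side view, the bare shank shows, and the sleeve is down. I'll raise clear of the sleeve and grip the head.

carry_out --commands '[[[0,0,-0.004],0,0.38],[[0,0,-0.005],0,0.38],[[0,0,-0.005],0,0.38],[[0,0,0],0,0.3],[[0,0,0],0,0.26],[[0,0,0],0,0.26],[[0,0,0],0,0.26]]' --newtons 15

```text
time: 15.35
tool_pos: [0.5539, 0.1925, 0.1033]
tool_rot: [-3.141, 0.0, 1.571]
contact_force: [0.7, 0.1, 0.6]
opening: 0.0239
grip_force: 0.0
```

carry_out --commands '[[[0,0,0],0,0.22],[[0,0,0],0,0.2],[[0,0,0],0,0.18],[[0,0,0],0,0.15],[[0,0,0],0,0.15]]'

```text
time: 15.98
tool_pos: [0.5541, 0.1925, 0.1034]
tool_rot: [3.141, 0.0, 1.571]
contact_force: [1.2, 0.1, -0.7]
opening: 0.0217
grip_force: 15.0
```

carry_out --commands '[[[0,0,0],0,0],[[0,0,-0.003],0,0],[[0,0,-0.004],0,0],[[0,0,-0.006],0,0],[[0,0,-0.008],0,0],[[0,0,-0.008],0,0],[[0,0,-0.01],0,0],[[0,0,-0.02],0,0],[[0,0,-0.03],0,0],[[0,0,-0.03],0,0],[[0,0,0],0,0]]' --newtons 25

```text
time: 17.35
tool_pos: [0.5552, 0.1928, 0.2254]
tool_rot: [3.136, -0.001, 1.571]
contact_force: [0.1, -0.0, -3.3]
opening: 0.0213
grip_force: 25.0
```

```bash
cat > g.py <<'E'
from h import *
st=robot.observe(); print(st['tool_pos'],st['opening'],st['contact_force'])
P={n:robot.read_camera(n) for n in('scene','side','wrist')}
rs=[]
for n in P:
    print(n,[(np.round(x['at'],1).tolist(),round(x['p'],2)) for x in robot.tip_of(P[n],'rack_hole')[:2]],[(np.round(x['at'],1).tolist(),round(x['p'],2)) for x in robot.tip_of(P[n],'tall_plug')[:1]])
    f=robot.tip_of(P[n],'rack_hole')
    if f: rs.append(ray(P[n],f[0]['at'],st)); print(atz(P[n],f[0]['at'],.042,st))
if len(rs)>1: print(tri(rs))
def crop(n,u,v,w,h,k): 
    g=cv2.cvtColor(P[n]['pixels'],cv2.COLOR_RGB2BGR)[v:v+h,u:u+w]; return cv2.resize(g,(w*k,h*k),interpolation=cv2.INTER_CUBIC)
cv2.imwrite('pics/crop3.png',np.hstack([crop('scene',265,120,100,120,4),crop('side',265,120,100,120,4)]))
save(P['wrist'],'wrist3')
E
python3 g.py
```

```text
[0.55524776 0.19283871 0.22541872] 0.021335332325946744 [ 0.12172127 -0.02520616 -3.31188207]
scene [([416.9, 177.1], 0.55)] [([308.4, 164.6], 0.43)]
[ 0.49152048 -0.12086634  0.042     ]
side [([317.7, 288.4], 0.74), ([300.3, 175.9], 0.42)] [([314.1, 167.8], 0.63)]
[ 0.50480819 -0.11371497  0.042     ]
wrist [([326.2, 220.5], 0.19)] [([326.2, 217.4], 0.72)]
[0.55829997 0.1356694  0.042     ]
(array([ 0.52043876, -0.01287244, -0.00797714]), [0.12, 0.0327, 0.1282])
```

carry_out --commands '[[[-0.03,-0.005,0],0,0],[[-0.045,-0.007,0],0,0],[[-0.045,-0.007,0],0,0],[[-0.045,-0.007,0],0,0],[[-0.045,-0.007,0],0,0],[[-0.045,-0.007,0],0,0],[[-0.045,-0.007,0],0,0],[[-0.04,-0.006,0],0,0],[[-0.03,-0.002,0],0,0],[[0,0,0],0,0],[[0,0,0],0,0]]'

```text
time: 19.32
tool_pos: [0.499, -0.1769, 0.2224]
tool_rot: [3.142, -0.001, 1.571]
contact_force: [0.2, 0.8, -1.3]
opening: 0.0214
grip_force: 25.0
```

```bash
cat > g.py <<'E'
from h import *
st=robot.observe(); print(st['tool_pos'],st['tool_rot'],st['opening'],st['contact_force'])
P={n:robot.read_camera(n) for n in('scene','side','wrist')}
for t in('rack_hole','tall_plug'):
    rs=[]
    for n in P:
        f=robot.tip_of(P[n],t)[:2]
        print(t,n,[(np.round(x['at'],1).tolist(),round(x['p'],2)) for x in f])
        if f and f[0]['p']>.3: rs.append(ray(P[n],f[0]['at'],st)); print(atz(P[n],f[0]['at'],.042,st).round(4))
    if len(rs)>1: print(tri(rs))
P0=P['wrist']['pixels'][100:300,220:440]; P1=P['side']['pixels'][180:340,260:380]; P2=P['scene']['pixels'][110:210,370:470]
cv2.imwrite('pics/crop4.png',cv2.cvtColor(np.hstack([cv2.resize(P0,(330,300)),cv2.resize(P1,(225,300)),cv2.resize(P2,(245,300))]),cv2.COLOR_RGB2BGR))
E
python3 g.py
```

```text
[ 0.49899485 -0.17694371  0.22239783] [ 3.14158833e+00 -5.20925783e-04  1.57066045e+00] 0.021364749644956285 [ 0.15443934  0.84125756 -1.25432988]
rack_hole scene [([414.3, 177.3], 0.76)]
[ 0.4954 -0.1148  0.042 ]
rack_hole side [([315.7, 287.6], 0.75), ([323.4, 250.0], 0.68)]
[ 0.5009 -0.1102  0.042 ]
rack_hole wrist [([326.7, 119.4], 0.62), ([325.9, 152.6], 0.48)]
[ 0.5014 -0.1154  0.042 ]
(array([ 0.49911558, -0.11466614,  0.04319884]), [0.0038, 0.0025, 0.0024])
tall_plug scene [([436.8, 119.0], 0.48)]
[ 0.6443 -0.3858  0.042 ]
tall_plug side [([323.5, 250.3], 0.66)]
[0.5494 0.023  0.042 ]
tall_plug wrist [([324.7, 220.3], 0.89)]
[ 0.4992 -0.2329  0.042 ]
(array([ 0.50235492, -0.17564903,  0.19707817]), [0.0026, 0.0014, 0.0031])
```

View pics/crop4.png

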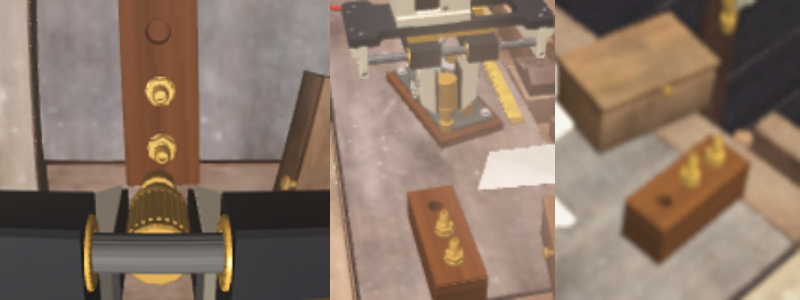

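The wrist crop shows the empty hole at (325.5,121.3) in full-frame pixels and the plug upright in the jaws. The side and scene crops agree, with the hole at the near end of the rack. I'll go lower beside the hole and measure its rim by code.

```bash
cat > k.py <<'E'
from h import *
import sys
Z=.0425
st=robot.observe(); p=robot.read_camera('wrist')
W=np.eye(4); W[:3,:3]=R.from_euler('xyz',st['tool_rot']).as_matrix(); W[:3,3]=st['tool_pos']
C=np.linalg.inv(W@p['T_tool_cam'])
cx0,cy0=.500,-.115; n=240; s=.00025
X,Y=np.meshgrid(cx0+(np.arange(n)-n/2)*s, cy0+(np.arange(n)-n/2)*s)
q=C[:3,:3]@np.vstack([X.ravel(),Y.ravel(),np.full(X.size,Z)])+C[:3,3:]
r=np.hypot(q[0],q[1]); th=np.arctan2(r,-q[2])
u=p['cx']+p['fx']*th*q[0]/r; v=p['cy']-p['fy']*th*q[1]/r
g=cv2.remap(p['pixels'],u.reshape(n,n).astype('f4'),v.reshape(n,n).astype('f4'),cv2.INTER_CUBIC)
cv2.imwrite('pics/rect.png',g[:,:,::-1])
m=cv2.GaussianBlur(g[:,:,0],(5,5),0)
c=cv2.HoughCircles(m,cv2.HOUGH_GRADIENT_ALT if False else cv2.HOUGH_GRADIENT,1,20,param1=60,param2=8,minRadius=32,maxRadius=40)
print('tcp',st['tool_pos'].round(4))
if c is not None:
    for a in c[0][:4]: print('hole',round(cx0+(a[0]-n/2)*s,4),round(cy0+(a[1]-n/2)*s,4),'r',a[2]*s)
print([(atz(p,x['at'],Z,st).round(4),round(x['p'],2)) for x in robot.tip_of(p,'rack_hole')[:2]])
for k in robot.tip_of(p,'tall_plug')[:1]: print('plug tip px',k['at'],ray(p,k['at'],st))
# wood mask extents along x at hole's y and red-channel profile
for row in (n//2,): print('row',m[row,::8].tolist()); 
print('col',m[::8,n//2].tolist())
E
python3 k.py
```

```text
tcp [ 0.4991 -0.1772  0.2225]
hole 0.4999 -0.1154 r 0.00815
[(array([ 0.5006, -0.1172,  0.0425]), 0.96)]
plug tip px [324.4, 220.2] (array([ 0.49934827, -0.10637153,  0.38630858]), array([-0.00093932, -0.34552798, -0.93840798]))
row [144, 130, 130, 133, 133, 131, 126, 121, 120, 122, 103, 100, 127, 129, 132, 132, 134, 130, 124, 108, 129, 125, 124, 129, 129, 133, 132, 131, 127, 119]
col [125, 125, 126, 125, 125, 127, 124, 125, 124, 127, 86, 132, 132, 132, 132, 132, 133, 132, 132, 120, 126, 126, 126, 126, 126, 126, 125, 126, 126, 127]
```

carry_out --commands '[[[0.01,0,0.03],0,0],[[0.01,0,0.03],0,0],[[0.005,0,0.01],0,0],[[0,0,0],0,0],[[0,0,0],0,0]]'

```text
time: 20.55
tool_pos: [0.4998, -0.1531, 0.1536]
tool_rot: [3.139, 0.001, 1.571]
contact_force: [-0.2, 0.1, -0.8]
opening: 0.0214
grip_force: 25.0
```

```bash
python3 k.py
```

```text
tcp [ 0.4998 -0.1531  0.1536]
hole 0.4996 -0.1166 r 0.008725001
hole 0.5014 -0.1114 r 0.009850001
[(array([ 0.4996, -0.116 ,  0.0425]), 0.85)]
plug tip px [324.2, 222.2] (array([ 0.49978375, -0.08211118,  0.31735978]), array([ 5.74228355e-05, -3.52600795e-01, -9.35773838e-01]))
row [147, 127, 131, 131, 132, 130, 126, 120, 119, 120, 105, 81, 127, 127, 132, 131, 131, 127, 122, 87, 126, 124, 122, 128, 127, 133, 132, 129, 126, 123]
col [124, 123, 124, 124, 124, 124, 124, 124, 124, 125, 84, 60, 82, 133, 130, 131, 131, 132, 131, 118, 125, 124, 124, 125, 124, 125, 124, 125, 125, 126]
```

Hole measured at (0.4998, −0.116), with the plug in line with the TCP. I'll move above it and lower.

carry_out --commands '[[[0.018,0,0],0,0],[[0.0155,0,0],0,0],[[0.004,0,0],0,0],[[0,0,0.02],0,0],[[0,0,0.02],0,0],[[0,0,0.01],0,0],[[0,0,0],0,0],[[0,0,0],0,0]]'

```text
time: 21.7
tool_pos: [0.4995, -0.1151, 0.1031]
tool_rot: [3.14, 0.0, 1.571]
contact_force: [0.2, 0.1, -1.1]
opening: 0.0216
grip_force: 25.0
```

```bash
cat >> k.py <<'E'
q=robot.read_camera('side'); s=robot.read_camera('scene')
A=[ray(x,robot.tip_of(x,'tall_plug')[0]['at']) for x in(q,s) if robot.tip_of(x,'tall_plug')]
if len(A)==2: print('tip',tri(A))
E
python3 k.py
```

```text
tcp [ 0.4995 -0.1151  0.1031]
hole 0.4999 -0.1344 r 0.009300001
hole 0.4986 -0.1156 r 0.009850001
hole 0.5006 -0.1294 r 0.008125001
hole 0.4996 -0.1061 r 0.008375
[(array([ 0.5002, -0.1155,  0.0425]), 0.93), (array([ 0.4987, -0.1281,  0.0425]), 0.48)]
plug tip px [324.4, 219.9] (array([ 0.49962922, -0.0442602 ,  0.26686979]), array([-1.43170353e-04, -3.44994827e-01, -9.38604575e-01]))
row [145, 125, 128, 129, 130, 127, 123, 116, 115, 118, 102, 57, 59, 60, 73, 71, 67, 60, 64, 79, 124, 121, 119, 125, 126, 129, 130, 125, 122, 121]
col [86, 87, 87, 88, 87, 90, 93, 112, 83, 216, 166, 82, 72, 57, 59, 71, 131, 129, 129, 121, 123, 122, 123, 122, 123, 122, 123, 123, 124, 124]
tip (array([ 0.50250978, -0.11987172,  0.07391497]), [0.0037, 0.0037])
```

carry_out --commands '[[[-0.0005,0,0.01],0,0],[[0,0,0.01],0,0],[[0,0,0.004],0,0],[[0,0,0],0,0]]'

```text
time: 22.65
tool_pos: [0.4987, -0.1154, 0.0779]
tool_rot: [-3.141, -0.0, 1.571]
contact_force: [0.0, -0.5, -1.6]
opening: 0.0214
grip_force: 25.0
```

carry_out --commands '[[[0,0,0.003],0,0],[[0,0,0.002],0,0],[[0,0,0],0,0]]'

```text
time: 23.02
tool_pos: [0.499, -0.1155, 0.0734]
tool_rot: [3.142, -0.0, 1.571]
contact_force: [0.0, 0.1, -1.4]
opening: 0.0216
grip_force: 25.0
```

carry_out --commands '[[[0,0,0.002],0,0],[[0,0,0.001],0,0],[[0,0,0],0,0]]'

```text
time: 23.4
tool_pos: [0.499, -0.1155, 0.0704]
tool_rot: [-3.142, -0.0, 1.571]
contact_force: [0.5, -0.0, -0.9]
opening: 0.0213
grip_force: 25.0
```

carry_out --commands '[[[0,0,0.002],0,0],[[0,0,0.001],0,0],[[0,0,0],0,0]]'

```text
time: 23.78
tool_pos: [0.4989, -0.1155, 0.0673]
tool_rot: [-3.141, -0.0, 1.571]
contact_force: [0.9, 0.1, -1.0]
opening: 0.0215
grip_force: 25.0
```

carry_out --commands '[[[0,0.0005,0.001],0,0],[[0,0,0.001],0,0],[[0,0,0],0,0]]'

```text
time: 24.15
tool_pos: [0.4995, -0.1154, 0.0653]
tool_rot: [-3.141, -0.0, 1.571]
contact_force: [-0.3, 0.4, -1.9]
opening: 0.0212
grip_force: 25.0
```

carry_out --commands '[[[0,0,0.002],0,0],[[0,0,0.001],0,0],[[0,0,0],0,0]]'

```text
time: 24.52
tool_pos: [0.4994, -0.1155, 0.0623]
tool_rot: [-3.141, -0.0, 1.571]
contact_force: [-0.1, 0.3, -1.6]
opening: 0.0217
grip_force: 25.0
```

carry_out --commands '[[[0,0,0.002],0,0],[[0,0,0.001],0,0],[[0,0,0],0,0]]'

```text
time: 24.9
tool_pos: [0.4994, -0.1154, 0.0593]
tool_rot: [-3.141, -0.0, 1.571]
contact_force: [-0.1, 0.3, -1.4]
opening: 0.0216
grip_force: 25.0
```

carry_out --commands '[[[0,0,0.002],0,0],[[0,0,0.001],0,0],[[0,0,0],0,0]]'

```text
time: 25.28
tool_pos: [0.4995, -0.1154, 0.0563]
tool_rot: [-3.141, -0.0, 1.571]
contact_force: [-0.7, 1.3, -1.5]
opening: 0.0214
grip_force: 25.0
```

carry_out --commands '[[[0,0,0.002],0,0],[[0,0,0.002],0,0],[[0,0,0],0,0]]'

```text
time: 25.65
tool_pos: [0.4994, -0.1154, 0.0522]
tool_rot: [-3.141, -0.0, 1.571]
contact_force: [-0.4, 0.6, -1.2]
opening: 0.0217
grip_force: 25.0
```

carry_out --commands '[[[0,0,0.002],0,0],[[0,0,0.001],0,0],[[0,0,0],0,0]]'

```text
time: 26.02
tool_pos: [0.4995, -0.1155, 0.0494]
tool_rot: [-3.142, -0.0, 1.571]
contact_force: [-0.1, 0.3, -0.3]
opening: 0.0214
grip_force: 25.0
```

carry_out --commands '[[[0,0,0.001],0,0],[[0,0,0.001],0,0],[[0,0,0],0,0]]'

```text
time: 26.4
tool_pos: [0.4995, -0.1155, 0.0474]
tool_rot: [-3.142, -0.0, 1.571]
contact_force: [-0.1, 0.6, -1.8]
opening: 0.0216
grip_force: 25.0
```

carry_out --commands '[[[0,0,0.001],0,0],[[0,0,0],0,0]]'

```text
time: 26.65
tool_pos: [0.4995, -0.1155, 0.0464]
tool_rot: [-3.142, -0.0, 1.571]
contact_force: [0.3, -0.2, -1.1]
opening: 0.0213
grip_force: 25.0
```

carry_out --commands '[[[0,0,0.001],0,0],[[0,0,0],0,0]]'

```text
time: 26.9
tool_pos: [0.4995, -0.1155, 0.0453]
tool_rot: [-3.142, -0.0, 1.571]
contact_force: [-1.1, 0.2, -0.9]
opening: 0.0213
grip_force: 25.0
```

carry_out --commands '[[[0,0,0.0007],0,0],[[0,0,0],0,0]]'

```text
time: 27.15
tool_pos: [0.4995, -0.1155, 0.0447]
tool_rot: [3.142, -0.0, 1.571]
contact_force: [0.1, 0.7, -1.5]
opening: 0.0212
grip_force: 25.0
```

carry_out --commands '[[[0,0,0.0007],0,0],[[0,0,0],0,0]]'

```text
time: 27.4
tool_pos: [0.4995, -0.1155, 0.044]
tool_rot: [-3.142, -0.0, 1.571]
contact_force: [-0.2, -0.1, -1.0]
opening: 0.0215
grip_force: 25.0
```

carry_out --commands '[[[0,0,0.0007],0,0],[[0,0,0],0,0]]'

```text
time: 27.65
tool_pos: [0.4995, -0.1155, 0.0433]
tool_rot: [-3.142, -0.0, 1.571]
contact_force: [-0.8, 0.5, -1.3]
opening: 0.0214
grip_force: 25.0
```

carry_out --commands '[[[0,0,0.0007],0,0],[[0,0,0],0,0]]'

```text
time: 27.9
tool_pos: [0.4995, -0.1155, 0.0426]
tool_rot: [3.142, -0.0, 1.571]
contact_force: [-0.2, 0.3, -0.8]
opening: 0.0215
grip_force: 25.0
```

carry_out --commands '[[[0,0,0.0007],0,0],[[0,0,0],0,0]]'

```text
time: 28.15
tool_pos: [0.4995, -0.1155, 0.0419]
tool_rot: [-3.142, -0.0, 1.571]
contact_force: [-0.1, -0.4, 0.5]
opening: 0.0219
grip_force: 25.0
```

carry_out --commands '[[[0,0,0.0007],0,0],[[0,0,0],0,0]]'

```text
time: 28.4
tool_pos: [0.4995, -0.1155, 0.0412]
tool_rot: [-3.142, -0.0, 1.571]
contact_force: [-1.2, 0.1, -0.5]
opening: 0.0215
grip_force: 25.0
```

carry_out --commands '[[[0,0,0.0007],0,0],[[0,0,0],0,0]]'

```text
time: 28.65
tool_pos: [0.4995, -0.1155, 0.0405]
tool_rot: [-3.142, -0.0, 1.571]
contact_force: [0.5, -0.0, -1.2]
opening: 0.0217
grip_force: 25.0
```

carry_out --commands '[[[0,0,0.0007],0,0],[[0,0,0],0,0]]'

```text
time: 28.9
tool_pos: [0.4995, -0.1155, 0.0398]
tool_rot: [-3.142, -0.0, 1.571]
contact_force: [0.6, -0.5, -0.6]
opening: 0.0214
grip_force: 25.0
```

carry_out --commands '[[[0,0,0.0007],0,0],[[0,0,0],0,0]]'

```text
time: 29.15
tool_pos: [0.4995, -0.1155, 0.0391]
tool_rot: [-3.142, -0.0, 1.571]
contact_force: [0.2, -1.0, -0.6]
opening: 0.0216
grip_force: 25.0
```

carry_out --commands '[[[0,0,0.0007],0,0],[[0,0,0],0,0]]'

```text
time: 29.4
tool_pos: [0.4995, -0.1155, 0.0384]
tool_rot: [3.142, -0.0, 1.571]
contact_force: [0.4, -1.5, -0.4]
opening: 0.0219
grip_force: 25.0
```

```bash
cat > l.py <<'E'
from h import *
print(robot.observe()['contact_force'].round(1))
a=robot.read_camera('scene');b=robot.read_camera('side')
A=[]
for n,x in(('scene',a),('side',b)):
    f=robot.tip_of(x,'tall_plug')[:2]; g=robot.find_in(x,'tall_plug')[:2]
    print(n,[(np.round(y['at'],1).tolist(),round(y['p'],2)) for y in f+g])
    if g: A.append(ray(x,g[0]['at']))
if len(A)==2: print('head centre',tri(A))
E
python3 l.py
```

```text
[ 0.4 -1.5 -0.4]
scene [([411.4, 185.0], 0.44)]
side [([316.1, 298.7], 0.5), ([349.0, 224.3], 0.42)]
```

carry_out --commands '[[[0,0,0.0007],0,0],[[0,0,0],0,0]]'

```text
time: 29.95
tool_pos: [0.4996, -0.1155, 0.0379]
tool_rot: [3.141, 0.0, 1.571]
contact_force: [-0.9, 0.1, 1.8]
opening: 0.0218
grip_force: 25.0
```

carry_out --commands '[[[0,0,0.0007],0,0],[[0,0,0],0,0]]'

```text
time: 30.2
tool_pos: [0.4996, -0.1155, 0.0378]
tool_rot: [3.141, 0.0, 1.571]
contact_force: [-2.5, 0.3, 7.8]
opening: 0.0215
grip_force: 25.0
```

carry_out --commands '[[[0,0,0.0007],0,0],[[0,0,0],0,0]]'

```text
time: 30.45
tool_pos: [0.4997, -0.1155, 0.0378]
tool_rot: [3.141, 0.0, 1.571]
contact_force: [-4.2, 1.0, 14.8]
opening: 0.0212
grip_force: 25.0
```

The head has met the wood. I'll ease the force, then let go.

carry_out --commands '[[[0,0,-0.001],0,0],[[0,0,0],0,0]]'

```text
time: 30.7
tool_pos: [0.4996, -0.1155, 0.0379]
tool_rot: [3.141, 0.0, 1.571]
contact_force: [-2.0, 1.1, 8.1]
opening: 0.0215
grip_force: 25.0
```

carry_out --commands '[[[0,0,0],0,0.25],[[0,0,0],0,0.3],[[0,0,0],0,0.35],[[0,0,0],0,0.35]]'

```text
time: 31.2
tool_pos: [0.4995, -0.1155, 0.0372]
tool_rot: [-3.142, -0.0, 1.571]
contact_force: [-0.1, -0.6, 0.5]
opening: 0.0318
grip_force: 0.0
```

carry_out --commands '[[[0,0,-0.01],0,0.4],[[0,0,-0.02],0,0.4],[[0,0,-0.03],0,0.4],[[0,0,-0.04],0,0.4],[[-0.02,0,-0.04],0,0.4],[[-0.04,0,-0.03],0,0.4],[[-0.03,0,0],0,0.4],[[0,0,0],0,0.4],[[0,0,0],0,0.4]]'

```text
time: 32.33
tool_pos: [0.4992, -0.2049, 0.2073]
tool_rot: [-3.141, -0.001, 1.571]
contact_force: [-0.1, -0.0, 0.9]
opening: 0.0369
grip_force: 0.0
```

```bash
cat > m.py <<'E'
from h import *
st=robot.observe(); print(st['tool_pos'],st['contact_force'].round(1))
P={n:robot.read_camera(n) for n in('scene','side','wrist')}
for t in('tall_plug','hex_plug','rack_hole'):
    rs=[]
    for n in P:
        f=robot.tip_of(P[n],t)[:2]; g=robot.find_in(P[n],t)[:2] if t!='rack_hole' else []
        print(t,n,[(np.round(y['at'],1).tolist(),round(y['p'],2)) for y in f],[(np.round(y['at'],1).tolist(),round(y['p'],2)) for y in g])
        if f and f[0]['p']>.3: rs.append(ray(P[n],f[0]['at'],st))
    if len(rs)>1: print(tri(rs))
def pj(p,x):
    c=p['view']@np.r_[x,1]; return [round(float(v),1) for v in(p['cx']+p['fx']*c[0]/-c[2], p['cy']+p['fy']*c[1]/c[2])]
for n in('scene','side'):
    print(n,'expected head bottom/top',pj(P[n],[.4997,-.116,.042]),pj(P[n],[.4997,-.116,.078]))
    u,v=map(int,pj(P[n],[.4997,-.116,.078])); px=P[n]['pixels'].astype(int)
    for r in range(v-8,v+16,2): print(r,''.join('Y' if (c[0]-c[2]>70 and c[1]-c[2]>35 and c[0]>110) else 'r' if c[0]-c[2]>35 else '.' for c in px[r,u-14:u+15]))
E
python3 m.py
```

```text
[ 0.49921717 -0.20485929  0.20733828] [-0.1 -0.   0.9]
tall_plug scene [([227.5, 328.7], 0.6), ([408.9, 183.8], 0.5)] [([414.4, 173.3], 0.45)]
tall_plug side [([317.7, 297.9], 0.56)] [([319.8, 282.5], 0.53)]
tall_plug wrist [([327.1, 94.0], 0.93)] [([325.6, 93.6], 0.89)]
(array([ 0.57249119,  0.18305534, -0.32639676]), [0.2634, 0.0332, 0.2863])
hex_plug scene [([333.0, 190.6], 0.45)] []
hex_plug side [([316.1, 288.9], 0.7)] [([324.1, 313.7], 0.73)]
hex_plug wrist [] []
(array([ 0.58254085,  0.03153914, -0.04565079]), [0.0668, 0.0668])
rack_hole scene [([413.3, 175.4], 0.81), ([181.1, 297.0], 0.32)] []
rack_hole side [([317.4, 288.2], 0.61)] []
rack_hole wrist [([323.6, 95.9], 0.66)] []
(array([ 0.50082438, -0.11712515,  0.04498523]), [0.0011, 0.0027, 0.0028])
scene expected head bottom/top [413.4, 176.3] [415.4, 165.9]
157 .............rrrrrrrrrrrrrrrr
159 .................rrrrrrrrYYYY
161 ...................rrrYYYYYYY
163 ............rrrrrrrrYYYYYYYYY
165 ..........rYYYYYYYYYYYYYYYYYY
167 ..........rYYYYYYYYYYYYYYYYYY
169 ........rrYYYYYYYYYYYYYYYYYYY
171 ....rrrrYYYYYYYYYYYYYYYYYYYYY
173 .rrrYYYYYYYYYYYYYYYYYYYYYYYYY
175 rYYYYYYYYYYYYYYYYYYYYYYYYYYYY
177 YYYYYYYYYYYYYYYYYYYYYYYYYYYYY
179 rrYYYYYYYYYYYYYYYYYYYYYYYYrrr
side expected head bottom/top [315.7, 289.4] [315.6, 277.2]
269 ..........................r.r
271 ..........................rrr
273 .............rrrrrr......rrrr
275 ..........rYYYYYYYYr....rrrrr
277 .........rYYYYYYYYYYr..rr.rrr
279 ......rr.rrYYYYYYYYYYrrrrrrrr
281 rrrrrrrrrrYYYYYYYYYYrrrrrrrrr
283 rrrrrrrrrrrYYYYYYYYYrrrrrrrrr
285 rrrrrrrrrrYYYYYYYYYYrrrrrrrrr
287 rrrrrrrrrrrYYYYYYYYYrrrrrrrrr
289 rrrrrrrrrrYYYYYYYYYYrrrrrrrrr
291 rrrrrrrrrrrrYYYYYYrYYrrrrrrrr
```

```bash
python3 -c "
from cell import robot
print(robot.hand_in())"
```

```text
the job is handed in; nothing more can be done
None
```

I freed the tall plug from its coupling and parked it upright in the rack's empty hole with its head on the wood, and handed the job in at about 32 s. I never aimed at the hex plug or the things lying about, and I did not confirm by camera that the sleeve snapped forward.

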